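Slide the chip carrier under the spring clip

ROBOT

A 6-joint arm with a two-finger parallel gripper is mounted at the origin on the work surface. World frame = base frame: x ahead of the robot, y to its left, z up, the work surface at z = 0. Lengths are in mm, angles in degrees, forces in N, time in s.
With the tool pointing down it reaches from about 350 to 850 mm from the base axis. Payload 8.1 kg.
Tool frame: the origin (TCP) lies at the very end of the fingers, on their centre line; the grasp point (between the pads) lies r.tcp_to_grasp behind it (r.tcp_to_grasp is the distance from the TCP to the grasp point, in mm); z points along the fingers, y is the line along which they close (so a half turn about z gives the same grasp; the last joint's range is limited). The gripper opens to 85 mm and grips with 20 to 120 N. Pads are 22 mm wide; open, the fingers measure 114 mm over their backs; the gripper's body (76 mm by 85 mm) begins 54 mm behind the grasp point. The pads swing forward as they close: fully open they stand 13 mm farther back than shut.
Start: joints at [69.305, 7.471, 85.268, -0, 87.261, -4.893], TCP at [163.368, 577.335, 231.292] pointing down, gripper open.
Joint ranges: [-169.43, 169.43], [-51.17, 129.36], [1.28, 143.12], [-76.62, 256.62], [0, 156.53], [-152.29, 152.29]. Speed limits (degrees/s): [136.94, 136.94, 159.86, 180, 180, 180].

INTERFACE

Orientations are given as [roll, pitch, yaw] about the fixed x, y, z axes, in that order (R = Rz(yaw) Ry(pitch) Rx(roll)).
In Python, from bench import r gives the robot as it stands.
- The arm moves only by the shell command python3 -m handwheel 'ROWS' [OPENING] [FORCE]. ROWS is JSON, a list of rows, each a list of 4 numbers: the shift along the tool's x, y, z in m, then the turn about the tool's z in degrees. A call has 1 to 10 rows; each row shifts and turns the commanded pose from where the row before left it, along the tool's axes as they then stand; what a row does not reach is not made up. A row lasts 1/10 s, in which the tool goes at most 50 mm and 8.59 degrees, less where a joint would pass 70% of its speed; a pose out of reach is approached as far as the arm can. A call is refused whole if a number of a shift passes 0.05 or a number of a turn 8.59, either way. A call with a gripper value outside its range is refused whole. OPENING is the finger opening in m, from 0 to 0.0854, set as the call begins (- or left out, the last holds). The fingers move at their own pace and stop on an object; FORCE is the grip in N (left out, the last holds). Time passes only in rows, so rows that do not move let the fingers close. It gives the time, the measured TCP pose, the force, the opening and the grip force at its end, in the units of the state.
- r.sense(): the state, without advancing time (a new reading comes with each control period).
- r.snapshot(name): name is "scene" or "side" or "wrist"; returns the picture (400x640x3 uint8, red, green, blue); there is no depth.
- r.camera_params(name): a dict with "fx", "fy", "cx", "cy" (pixels), "R" (3x3) and "t" (3): a world point X has camera coordinates R X + t; the wrist camera has in their place "mount" (4x4, takes a point from camera to tool coordinates, whose origin is the TCP and whose axes are the flange's). Camera axes: x right, y down, z forward; pixel columns grow to the right and rows downward; lengths in mm; the calibration is good to about 2 mm. A picture is of the moment at which its call begins: read the wrist's pose just before it. camera_params takes no time and is no camera call.
- r.hand_in(): hands the job in; it is judged then, once.
The state is a dict: "time": time; "joint_pos": joint angles; "qd": joint speeds; "joint_efforts": joint torques, N m; "tool_pos": TCP position; "tcp_rot": TCP orientation; "ft_force": force on the tool from outside, world axes, zero at the start; "wrist_torque": the same for the moment, N m; "finger_gap": finger opening in mm; "grip_force": force on a finger pad.
Only numpy, scipy, OpenCV 4.12 (cv2) and the standard library are available. Lean on these libraries where they do the work, as an engineer would, in place of code of your own. Each camera call takes 0.05 s, during which the arm holds its last target. There are 200 camera calls.

TASK

Load the chip carrier that sits in the track of the loading fixture: press the thumb bar of the spring clip down with one fingertip and, while keeping it down, push the carrier along the track beneath the lifted clip nose with the other fingertip until it is fully home against the end stop. Then let the clip go so that its nose clamps the carrier, and move the hand clear. Only push the carrier, never lift or tip it, and leave everything else on the bench, the spare carrier too, where it is.

Things in the scene. Friction and masses are not known exactly. Their poses are not given: they have to be found in the camera images.
- fixture: Fixed aluminium base plate 200 x 200 x 20 mm high, spanning x -125 to +75, y -100 to +100 mm. Origin: on the table, under the track's centre line. +x = the way the carrier is pushed. On its top (20 mm over the table) a track runs along x between two rails 5 mm high, 6 mm wide, inner faces at y = +-24.5 mm, x -110 to +58. All 'of the fixture' values below are in this frame.
- end_stop (a point): Middle of the end stop's face at floor level, at x = +60, y 0, z +20 mm of the fixture. The stop is a steel bar 9 mm high across the track. The carrier is home when its front end touches it (carrier origin at x = +28 mm of the fixture).
- carrier: Loose chip carrier in the track: dark steel plate 64 (x) x 46 (y) x 6 mm thick, about 90 g, with an upright lip across its rear (-x) end, 8 mm thick, its top 20 mm over the underside, to push against. Origin: centre of the underside; lip's rear face at x = -32, front end at x = +32 mm. Axes as the fixture's. It starts with its front end short of the clip nose.
- clip (a joint): Angle of the spring clip, a steel rocker. 0 = at rest, nose 1.5 mm over the track floor, blocking the carrier plate. Pressing the thumb bar raises the angle and the nose: from 0.20 the plate passes beneath; 0.40 is its limit (bar level, nose 11 mm up). At the middle of the bar's width 4 N starts it and 9 N holds it at the limit. It springs back when let go; clamped on the carrier it reads 0.18.
- thumb_bar (a point): Centre of the top face of the clip's thumb bar (moves with it), a flat steel plate 115 mm long beside the track, 43 mm wide. At rest it slopes up away from the track, outer edge 43 mm over the table. Pressed level its top is 27 mm over the table, x -105 to +10, y +45 to +88 mm of the fixture. A fingertip can slide along it while pressing, with drag.
- hinge (a point): Middle of the clip's hinge pin (12 mm thick), at y = +40, z +30 mm of the fixture, running along x between two lugs at x = -116 and +43 mm, which stand 40 mm over the table. The pin lies between the track and the thumb bar.
- clip_nose (a point): Middle of the underside of the clip's nose (moves with it), a block 18 (x) x 10 (y) mm, from x = +16 to +34 and about y +6 to +16 mm of the fixture. Its arm, 18 mm wide, crosses over the rail from the hinge. The carrier's lip stays 12 mm short of it even when home.
- spare: Spare carrier, same shape as the carrier, lying on the fixture's plate beside the track on the -y side (not in the track). Leave alone. Origin: centre of its underside.
- vial: Small capped glass vial, 24 mm across, 40 mm high, standing on the fixture's plate on the -y side. Leave alone. Origin: centre of its underside.
- flask: Amber bottle, 60 mm across, 130 mm high, on the table. Leave alone. Origin: centre of its underside.
- pot: White jar, 64 mm across, 70 mm high, on the table. Leave alone. Origin: centre of its underside.
- driver: Screwdriver 170 mm long lying on the table. Leave alone.
- marker: Marker pen 130 mm long lying on the table. Leave alone.
Things that resemble listed ones, but are neither listed nor needed, are in the scene too. Leave any pink or turquoise look-alike of the carrier alone.

How it is judged (in metres and radians):
On the way, in this order (a step that is already met when the one before it is completed fails the run):
1. a finger holds the clip down while the carrier is still short of the clip nose (value of joint clip above 0.21 rad and contact force between the fingers and clip above 0.5 N and x of carrier in the frame of fixture below -0.0145 m), for 0.1 s.
2. a finger pushes the carrier beneath the nose while the clip is held down (value of joint clip above 0.21 rad and contact force between the fingers and clip above 0.5 N and x of carrier in the frame of fixture between -0.01 and 0.022 m and contact force between the fingers and carrier above 0.05 N), for 0.04 s.
3. the carrier is home against the stop with the clip still held down (value of joint clip above 0.21 rad and contact force between the fingers and clip above 0.5 N and x of carrier in the frame of fixture above 0.025 m), for 0.1 s.
At the end, for the whole second after the job is handed in: The carrier lies flat in the track within 3 mm of the end stop, at rest, and the released clip's nose presses on its top with more than 1.5 N (clip angle 0.13 to 0.24) (x of carrier in the frame of fixture between 0.025 and 0.031 m and y of carrier in the frame of fixture between -0.004 and 0.004 m and z of carrier in the frame of fixture between 0.017 and 0.023 m and angle between the x axis of carrier and the x axis of fixture, either way round below 0.08 rad and value of joint clip between 0.13 and 0.24 rad and contact force between clip and carrier above 1.5 N and linear speed of carrier below 0.01 m/s); the robot touches nothing.
It fails at once if the carrier is lifted (over 8 mm) off the track or tipped (z of carrier in the frame of fixture above 0.028 m or angle between carrier's own z axis and vertical above 0.2 rad).
It fails at once if a bystander is moved by more than 20 mm (distance of any of spare, vial, flask, pot, driver, marker from where it was at the start of the episode above 0.02 m).
It also fails if it takes over 42 s, if anything falls off the work surface, if the arm or the gripper's body presses on something with over 40 N, if the wrist force passes 120 N, or if a joint passes its speed limit or range.

## Working session

There is one attempt and no reset: what is moved stays moved. The work goes in short steps, Python scripts to look and compute and a shell command to move; the robot and the scene stay as the last step left them, time stands still between calls to the robot, and variables do not carry over. Pictures are saved under pics/ and viewed, at most 10 in all, crops included, and the job is handed in when it is done.

```bash
mkdir -p pics; cat > h.py <<'E'
from bench import r
import numpy as np, cv2
from scipy.spatial.transform import Rotation as Ro
def snap(n,f):
    s=r.sense(); im=r.snapshot(n); cv2.imwrite('pics/'+f,im[:,:,::-1]); return s,im
def cam(n,s=None):
    c=r.camera_params(n)
    if 'mount' in c:
        T=np.eye(4);T[:3,:3]=Ro.from_euler('xyz',s['tcp_rot'],degrees=True).as_matrix();T[:3,3]=s['tool_pos']
        W=T@np.array(c['mount']); R=W[:3,:3].T; t=-R@W[:3,3]
    else: R=np.array(c['R']);t=np.array(c['t'])
    return c,R,t
def ray(C,px,z):
    c,R,t=C; d=R.T@np.array([(px[0]-c['cx'])/c['fx'],(px[1]-c['cy'])/c['fy'],1]); o=-R.T@t
    return o+d*(z-o[2])/d[2]
def proj(C,X):
    c,R,t=C; p=R@np.array(X)+t; return [c['fx']*p[0]/p[2]+c['cx'],c['fy']*p[1]/p[2]+c['cy']]
E
python3 - <<'E'
from h import *
ims=[]
for n in ['scene','side','wrist']:
    s,im=snap(n,n+'0.png'); 
    c,R,t=cam(n,s); print(n,(-R.T@t).round(),R[2].round(2),c['fx'])
print(s,r.tcp_to_grasp)
E
```

```text
scene [910. 285. 847.] [-0.43 -0.31 -0.85] 394.88738442065824
side [398. 929. 676.] [ 0.09 -0.83 -0.55] 431.53643587203425
wrist [ 93. 597. 372.] [ 0.27 -0.08 -0.96] 288.1265964943728
{'time': 0.1, 'joint_pos': array([ 6.93032866e+01,  7.51054568e+00,  8.53250440e+01, -8.13928303e-04,
        8.72604804e+01, -4.89243622e+00]), 'qd': array([ 0.07404572,  0.00510053, -0.21784778,  0.07653336, -0.09280068,
        0.03259886]), 'joint_efforts': array([ 7.06538231e-04, -5.70946705e+01, -5.01945662e+01, -2.33984374e-04,
        8.04579060e-03, -3.97102929e-05]), 'tool_pos': array([163.21035312, 576.8536035 , 230.33256515]), 'tcp_rot': array([-1.79904211e+02, -7.38339888e-03,  1.64195756e+02]), 'ft_force': array([-0.46012521, -0.30964331,  0.65577851]), 'wrist_torque': array([ 0.00332918,  0.00021626, -0.01199052]), 'grip_force': 0.0, 'finger_gap': 85.39415334293692} 18.700000000000003
```

View pics/scene0.png

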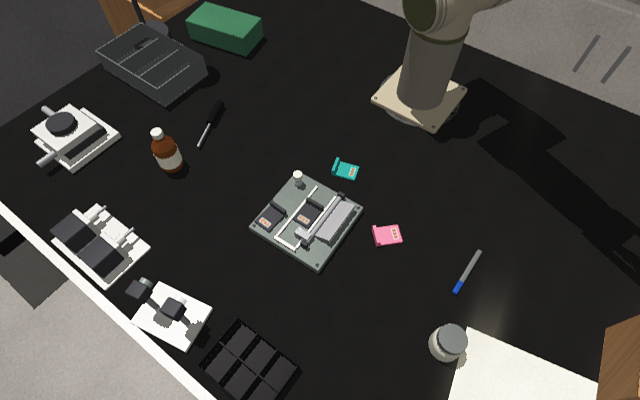

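View pics/wrist0.png

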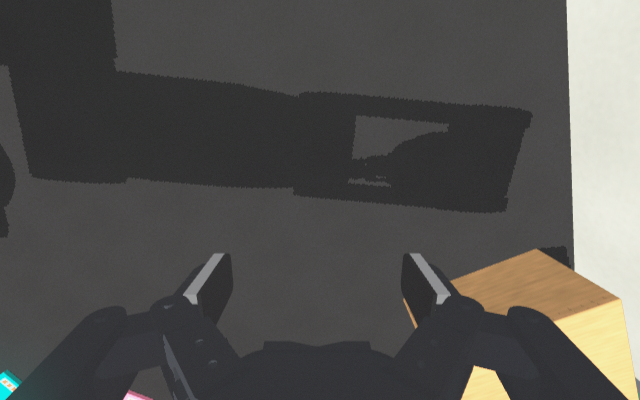

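The scene view shows the fixture plate with corners near (250,222), (303,170), (362,210) and (318,270). The thumb bar is on its right side and the track opens up and to the right. The wrist view shows only table and shadow. Next I'll enlarge the fixture in both fixed views.

```bash
python3 - <<'E'
from h import *
im=cv2.imread('pics/scene0.png')[160:280,235:385]
cv2.imwrite('pics/c1.png',cv2.resize(im,None,fx=5,fy=5,interpolation=cv2.INTER_CUBIC))
C=cam('scene')
for p in [(250,222),(303,170),(362,210),(318,270)]: print(ray(C,p,20).round())
c2=cam('side'); m=ray(C,(307,220),20); u,v=map(int,proj(c2,m)); print(u,v)
im=cv2.imread('pics/side0.png')[max(0,v-75):v+75,max(0,u-100):u+100]; print(max(0,u-100),max(0,v-75))
cv2.imwrite('pics/c2.png',cv2.resize(im,None,fx=4,fy=4,interpolation=cv2.INTER_CUBIC))
E
```

```text
[ 637. -111.   20.]
[ 439. -104.   20.]
[449.  85.  20.]
[638.  91.  20.]
299 208
199 133
```

View pics/c1.png

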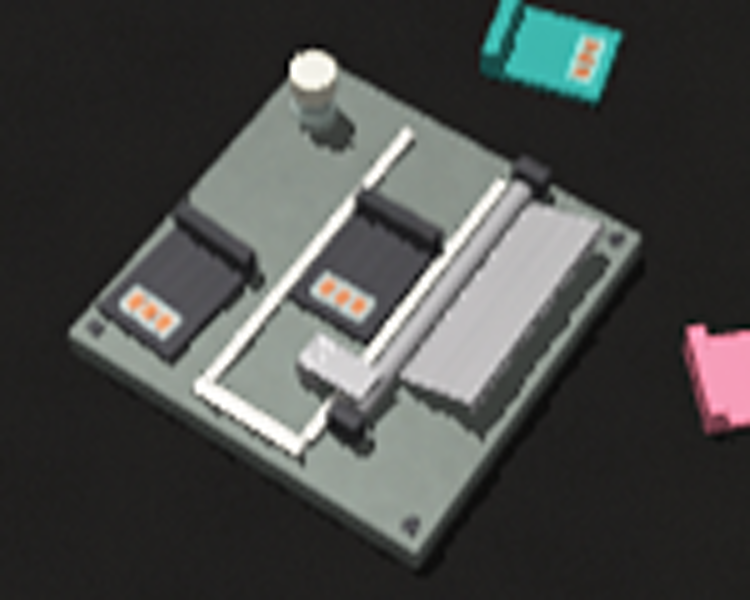

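View pics/c2.png

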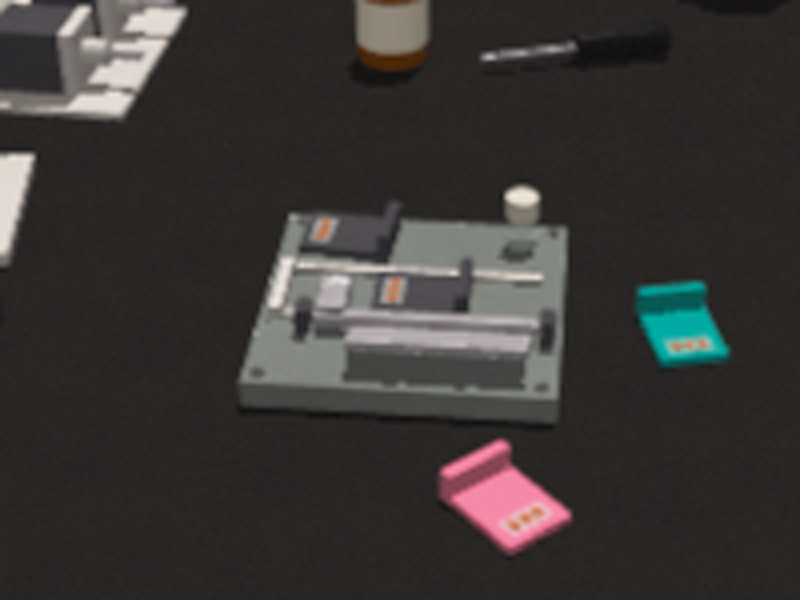

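Both views agree. The fixture's +x points away from the robot with yaw near 0, and the carrier lip is mid-track. I'll fit the pose from plate and rail corner pixels.

```bash
cat >> h.py <<'E'
def fit(F,W):
    F=np.array(F)[:,:2];W=np.array(W)[:,:2];f=F.mean(0);w=W.mean(0)
    a=F-f;b=W-w; th=np.arctan2((a[:,0]*b[:,1]-a[:,1]*b[:,0]).sum(),(a*b).sum())
    c,s=np.cos(th),np.sin(th);M=np.array([[c,-s],[s,c]]); o=w-M@f
    return o,np.degrees(th),M,(a@M.T-b)
E
python3 - <<'E'
from h import *
C=cam('scene'); q=lambda u,v:(235+u/5-.4,160+v/5-.4)
P=[((75,-100,20),(70,335)),((-125,100,20),(641,235)),((75,100,20),(420,552)),((-110,-27.5,25),(408,131))]
W=[ray(C,q(*p),f[2]) for f,p in P]
o,th,M,e=fit([f for f,_ in P],W); print('scene',o,th,e.round(1))
for n,p,z in [('lip top rear L',(362,190),40),('lip top rear R',(443,233),40)]: print(n,M.T@(ray(C,q(*p),z)[:2]-o))
C=cam('side'); q=lambda u,v:(199+u/4-.4,133+v/4-.4)
P=[((75,-100,20),(290,213)),((-125,-100,20),(568,229)),((75,100,20),(240,383)),((-125,100,20),(558,400))]
W=[ray(C,q(*p),f[2]) for f,p in P]
o2,th2,M,e=fit([f for f,_ in P],W); print('side',o2,th2,e.round(1))
print('lip',[M.T@(ray(C,q(*p),40)[:2]-o2) for p in [(466,261),(471,261)]])
o=(o+o2)/2;th=(th+th2)/2;a=np.radians(th);M=np.array([[np.cos(a),-np.sin(a)],[np.sin(a),np.cos(a)]])
t=np.r_[o+M@[-75,31],130]; s=r.sense(); d=t-s['tool_pos']
y=s['tcp_rot'][2]; print('target',t,'dyaw world',180+th-y)
R=Ro.from_euler('xyz',s['tcp_rot'],degrees=True).as_matrix(); print('tool shift',R.T@d)
E
```

```text
scene [568.76286671 -11.22748053] 3.1688568474669543 [[ 1.2 -1.1]
 [-1.4  0.5]
 [ 1.1  0.7]
 [-0.9  0. ]]
lip top rear L [-59.54568726 -21.61890086]
lip top rear R [-60.73530047  24.27536956]
side [568.79299519  -7.44346905] 2.545863960590937 [[-0.6  1.3]
 [-0.4 -1.4]
 [ 1.6 -0.2]
 [-0.5  0.4]]
lip [array([-57.79151386, -20.17434613]), array([-61.12656059, -20.48661476])]
target [492.32583604  17.88725806 130.        ] dyaw world 18.65840321857064
tool shift [-468.92837294 -448.1655426   101.05565584]
```

```bash
python3 -m handwheel '[[-0.03,-0.029,0,0],[-0.034,-0.033,0,0],[-0.034,-0.033,0,0],[-0.034,-0.033,0,0],[-0.034,-0.033,0,0],[-0.034,-0.033,0,0],[-0.034,-0.033,0,0],[-0.034,-0.033,0,0],[-0.034,-0.033,0,0],[-0.034,-0.033,0,0]]' 0.057 && python3 -m handwheel '[[-0.034,-0.033,0,0],[-0.034,-0.033,0.0,0],[-0.034,-0.033,0.02,0],[-0.024,-0.022,0.03,0],[0,0,0.02,-6.2],[0,0,0.01,-6.2],[0,0,0,-6.3],[0,0,0,0]]'
python3 - <<'E'
from h import *
s,im=snap('wrist','w1.png'); print(s)
C=cam('wrist',s)
o=np.array([568.8,-9.3]);a=np.radians(2.9);M=np.array([[np.cos(a),-np.sin(a)],[np.sin(a),np.cos(a)]])
for f in [(75,100,20),(75,-100,20),(-60,-23,40),(-60,23,40),(58,-24.5,25),(34,16,20)]: print(f,np.round(proj(C,np.r_[o+M@f[:2],f[2]])))
E
```

```text
time: 1.15
tool_pos: [398.3, 170.4, 231.3]
tcp_rot: [180.0, 0.0, 164.2]
ft_force: [1.3, 0.3, 0.9]
finger_gap: 56.9
grip_force: 0.0
time: 1.95
tool_pos: [484.9, 22.4, 151.0]
tcp_rot: [180.0, -0.1, -177.0]
ft_force: [-0.2, -0.2, 0.8]
finger_gap: 56.9
grip_force: 0.0
{'time': 1.95, 'joint_pos': array([-3.40672064e+00, -7.37736138e+00,  1.08624814e+02,  5.67521168e-04,
        7.88504586e+01, -9.63856574e+01]), 'qd': array([ 0.30353272, -0.83223589, -0.93356676, -0.02559194,  0.13274027,
        7.4709785 ]), 'joint_efforts': array([-1.79951065e-01, -4.08351123e+01, -4.75721598e+01, -9.78553755e-03,
        5.28688543e-04, -2.07344279e+00]), 'tool_pos': array([484.92889873,  22.42702181, 150.98935372]), 'tcp_rot': array([ 1.79988557e+02, -9.72417999e-02, -1.77021164e+02]), 'ft_force': array([-0.24134929, -0.2228549 ,  0.82048293]), 'wrist_torque': array([ 0.01745003, -0.03296194, -0.01218475]), 'grip_force': 0.0, 'finger_gap': 56.91976154762704}
(75, 100, 20) [373. 330.]
(75, -100, 20) [196. 330.]
(-60, -23, 40) [253. 224.]
(-60, 23, 40) [303. 224.]
(58, -24.5, 25) [262. 320.]
(34, 16, 20) [298. 299.]
```

View pics/w1.png

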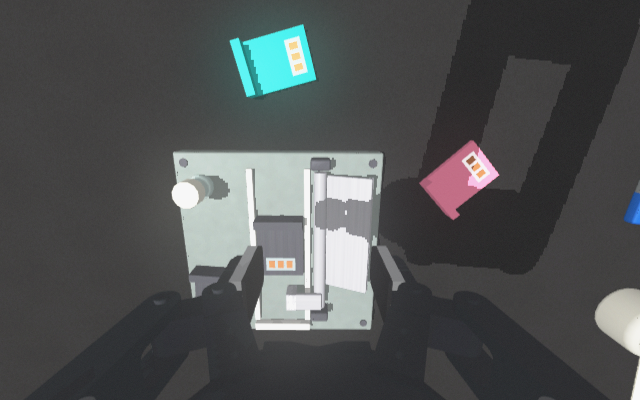

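The wrist view shows the plate's rear corners at (174,152) and (383,152) and its front-right corner at (371,329). The lip top edge is at about row 217, columns 255–304, and the thumb bar spans columns 328–373. I'll refit from these.

```bash
python3 - <<'E'
from h import *
s=r.sense();C=cam('wrist',s)
P=[((-125,-100,20),(174,152)),((-125,100,20),(383,152)),((75,100,20),(371,329)),((-110,-27.5,25),(250.5,169)),((-110,27.5,25),(307,169))]
W=[ray(C,p,f[2]) for f,p in P]
o,th,M,e=fit([f for f,_ in P],W); print(o,th,e.round(1))
print('lip',[(M.T@(ray(C,p,40)[:2]-o)).round(1) for p in [(255,217),(304,217)]])
print('nose arm / bar edges', (M.T@(ray(C,(328,180),35)[:2]-o)).round(1),(M.T@(ray(C,(373,180),43)[:2]-o)).round(1))
t=np.r_[o+M@[-82,31],60]; print('tcp in fixture',M.T@(s['tool_pos'][:2]-o))
R=Ro.from_euler('xyz',s['tcp_rot'],degrees=True).as_matrix(); print('tool shift',R.T@(t-s['tool_pos']),'turn',-(180+th-s['tcp_rot'][2]-360))
E
```

```text
[569.41672834 -10.09070867] 2.4772157061470095 [[-0.7 -2.2]
 [ 0.1  1.9]
 [ 1.4  1.4]
 [-0.5 -1.6]
 [-0.4  0.5]]
lip [array([-67.1, -21. ]), array([-67.4,  24.5])]
nose arm / bar edges [-101.4   46.4] [-103.3   85.8]
tcp in fixture [-82.61920245  36.23016562]
tool shift [-0.65004475 -5.24264141 91.56700203] turn 0.28301242598018916
```

```bash
python3 -m handwheel '[[0.005,-0.005,0.02,0.3],[0,0,0.03,0],[0,0,0.03,0],[0,0,0.02,0],[0,0,0.005,0],[0,0,0,0]]'
python3 - <<'E'
from h import *
s,im=snap('side','s2.png'); c=cam('side'); 
o=np.array([569.2,-9.7]);a=np.radians(2.7);M=np.array([[np.cos(a),-np.sin(a)],[np.sin(a),np.cos(a)]])
print('tcp fix',M.T@(s['tool_pos'][:2]-o),s['tool_pos'],s['ft_force'])
u,v=map(int,proj(c,np.r_[o+M@[-60,30],40]));print(u,v)
I=im[v-60:v+60,u-80:u+80,::-1]; cv2.imwrite('pics/s2c.png',cv2.resize(I,None,fx=5,fy=5,interpolation=cv2.INTER_CUBIC))
E
```

```text
time: 2.6
tool_pos: [480.4, 17.4, 46.7]
tcp_rot: [180.0, -0.1, -177.5]
ft_force: [0.6, -0.9, 0.1]
finger_gap: 57.3
grip_force: 0.0
tcp fix [-87.41209053  31.27527259] [480.41168074  17.42287979  46.65647125] [ 0.63173588 -0.88537737  0.08693538]
314 207
```

View pics/s2c.png

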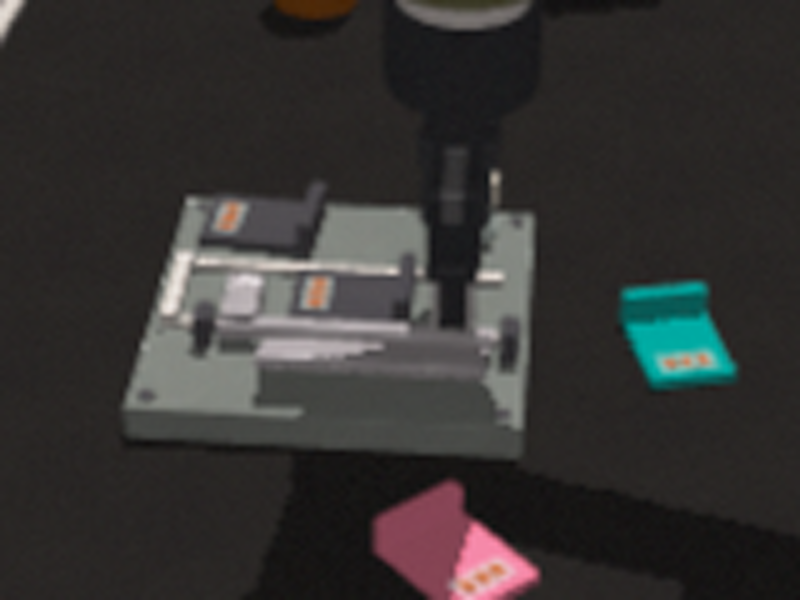

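The side view shows the finger over the thumb bar, with the tip at about (452,325). It is behind the lip at (405,270) and clear of the lug at (508,340). Now I'll press down, watching the force.

```bash
python3 -m handwheel '[[0,0,0.004,0],[0,0,0.003,0],[0,0,0,0]]' ; python3 -m handwheel '[[0,0,0.004,0],[0,0,0,0]]'; python3 -m handwheel '[[0,0,0.003,0],[0,0,0,0]]'; python3 -m handwheel '[[0,0,0.003,0],[0,0,0,0]]'
```

```text
time: 2.95
tool_pos: [481.0, 17.3, 40.1]
tcp_rot: [-180.0, 0.0, -177.4]
ft_force: [0.2, 1.1, 0.2]
finger_gap: 57.0
grip_force: 0.0
time: 3.15
tool_pos: [480.5, 17.3, 35.4]
tcp_rot: [180.0, -0.0, -177.4]
ft_force: [-0.2, 0.5, -0.7]
finger_gap: 56.8
grip_force: 0.0
time: 3.35
tool_pos: [481.0, 17.4, 32.9]
tcp_rot: [180.0, 0.0, -177.4]
ft_force: [-1.2, -0.4, 3.7]
finger_gap: 56.8
grip_force: 1.7
time: 3.55
tool_pos: [481.4, 17.5, 30.1]
tcp_rot: [180.0, 0.1, -177.4]
ft_force: [-0.3, 1.7, 5.0]
finger_gap: 57.2
grip_force: 2.2
```

```bash
python3 -m handwheel '[[0,0,0.003,0],[0,0,0,0]]'; python3 -m handwheel '[[0,0,0.002,0],[0,0,0,0]]';python3 -m handwheel '[[0,0,0.001,0],[0,0,0,0],[0,0,0,0]]'
```

```text
time: 3.75
tool_pos: [481.4, 17.7, 27.3]
tcp_rot: [180.0, 0.1, -177.4]
ft_force: [-0.1, 3.1, 6.2]
finger_gap: 57.0
grip_force: 2.8
time: 3.95
tool_pos: [481.5, 17.7, 25.4]
tcp_rot: [180.0, 0.1, -177.4]
ft_force: [-1.2, 2.2, 7.0]
finger_gap: 56.9
grip_force: 3.2
time: 4.25
tool_pos: [481.4, 17.7, 24.6]
tcp_rot: [180.0, 0.1, -177.4]
ft_force: [-1.5, 2.5, 7.1]
finger_gap: 56.6
grip_force: 3.4
```

```bash
python3 -m handwheel '[[0,0,0.0015,0],[0,0,0,0],[0,0,0,0]]'; python3 -m handwheel '[[-0.005,0,0,0],[-0.005,0,0,0],[0,0,0,0]]'
```

```text
time: 4.55
tool_pos: [481.4, 17.7, 23.1]
tcp_rot: [180.0, 0.1, -177.4]
ft_force: [-0.7, 3.3, 8.1]
finger_gap: 57.3
grip_force: 3.8
time: 4.85
tool_pos: [490.6, 17.8, 22.7]
tcp_rot: [-180.0, -0.1, -177.4]
ft_force: [-5.1, -0.1, 8.7]
finger_gap: 57.3
grip_force: 4.3
```

```bash
python3 -m handwheel '[[-0.004,0,0,0],[-0.004,0,0,0],[-0.004,0,0,0],[-0.004,0,0,0],[-0.004,0,0,0],[0,0,0,0]]'; python3 -m handwheel '[[-0.004,0,0,0],[-0.004,0,0,0],[-0.004,0,0,0],[-0.004,0,0,0],[-0.004,0,0,0],[0,0,0,0]]'
python3 - <<'E'
from h import *
s,im=snap('side','s3.png'); c=cam('side'); 
o=np.array([569.2,-9.7]);a=np.radians(2.7);M=np.array([[np.cos(a),-np.sin(a)],[np.sin(a),np.cos(a)]])
print('tcp fix',M.T@(s['tool_pos'][:2]-o))
I=im[147:267,234:394,::-1]; cv2.imwrite('pics/s3c.png',cv2.resize(I,None,fx=5,fy=5,interpolation=cv2.INTER_CUBIC))
E
```

```text
time: 5.45
tool_pos: [510.2, 18.6, 22.6]
tcp_rot: [-180.0, -0.1, -177.4]
ft_force: [-4.0, -0.1, 8.5]
finger_gap: 56.8
grip_force: 4.5
time: 6.05
tool_pos: [530.2, 19.5, 22.6]
tcp_rot: [-180.0, -0.1, -177.4]
ft_force: [-5.8, -0.2, 9.5]
finger_gap: 56.8
grip_force: 4.5
tcp fix [-37.613424   31.0371143]
```

View pics/s3c.png

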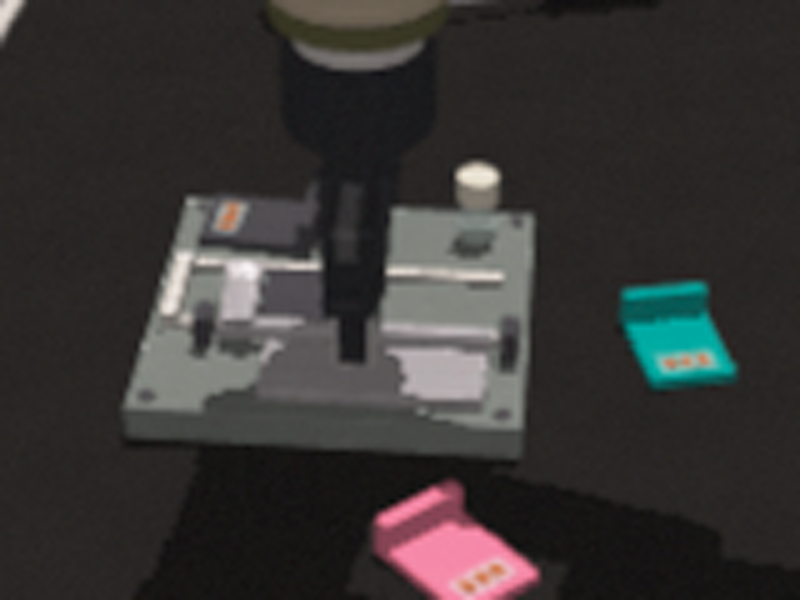

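The carrier plate, at about (290,295), is now going beneath the raised nose at (240,290), and the bar is held level. I'll continue until it meets the stop.

```bash
python3 -m handwheel '[[-0.004,0,0,0],[-0.004,0,0,0],[-0.004,0,0,0],[-0.003,0,0,0],[0,0,0,0]]'; python3 -m handwheel '[[-0.003,0,0,0],[0,0,0,0]]'; python3 -m handwheel '[[-0.002,0,0,0],[0,0,0,0]]'
```

```text
time: 6.6
tool_pos: [545.1, 20.2, 22.5]
tcp_rot: [-180.0, -0.1, -177.4]
ft_force: [-5.2, -1.0, 8.3]
finger_gap: 56.8
grip_force: 4.5
time: 6.8
tool_pos: [547.9, 20.3, 22.6]
tcp_rot: [-180.0, -0.1, -177.4]
ft_force: [-5.7, 0.2, 8.5]
finger_gap: 56.8
grip_force: 4.6
time: 7.0
tool_pos: [549.8, 20.4, 22.5]
tcp_rot: [-180.0, -0.1, -177.4]
ft_force: [-5.7, -0.4, 9.7]
finger_gap: 56.9
grip_force: 4.6
```

```bash
python3 -m handwheel '[[-0.002,0,0,0],[0,0,0,0]]'; python3 -m handwheel '[[-0.0015,0,0,0],[0,0,0,0]]'; python3 -m handwheel '[[-0.0015,0,0,0],[0,0,0,0]]'
```

```text
time: 7.2
tool_pos: [551.8, 20.5, 22.5]
tcp_rot: [-180.0, -0.1, -177.4]
ft_force: [-7.1, -1.1, 8.8]
finger_gap: 57.0
grip_force: 4.8
time: 7.4
tool_pos: [552.9, 20.6, 22.4]
tcp_rot: [180.0, -0.2, -177.4]
ft_force: [-8.1, -0.4, 10.8]
finger_gap: 57.0
grip_force: 7.6
time: 7.6
tool_pos: [553.0, 20.6, 22.4]
tcp_rot: [180.0, -0.4, -177.4]
ft_force: [-17.0, -0.7, 19.4]
finger_gap: 56.9
grip_force: 11.8
```

The force jumped and the motion stopped at x≈553, so the carrier is home. I'll back off, then release the clip.

```bash
python3 -m handwheel '[[0,0,0,0],[0.002,0,0,0],[0.004,0,0,0],[0.004,0,0,0],[0,0,0,0]]'; python3 -m handwheel '[[0,0,-0.004,0],[0,0,-0.004,0],[0,0,-0.006,0],[0,0,-0.01,0],[0,0,-0.03,0],[0,0,-0.04,0],[0,0,-0.04,0],[0.03,0,-0.04,0],[0.03,0,-0.02,0],[0,0,0,0]]'
python3 - <<'E'
from h import *
s,im=snap('wrist','w4.png'); C=cam('wrist',s)
o=np.array([569.2,-9.7]);a=np.radians(2.7);M=np.array([[np.cos(a),-np.sin(a)],[np.sin(a),np.cos(a)]])
for f in [(-4,-23,40),(-4,23,40),(60,0,29),(25,11,30)]: print(f,np.round(proj(C,np.r_[o+M@f[:2],f[2]])))
cv2.imwrite('pics/w4c.png',cv2.resize(im[100:300,180:440,::-1],None,fx=3,fy=3,interpolation=cv2.INTER_CUBIC))
E
```

```text
time: 8.1
tool_pos: [548.1, 20.1, 24.3]
tcp_rot: [-180.0, 0.3, -177.4]
ft_force: [4.0, -0.6, 7.7]
finger_gap: 57.2
grip_force: 3.8
time: 9.1
tool_pos: [485.6, 17.5, 221.1]
tcp_rot: [-179.9, 0.3, -177.4]
ft_force: [0.6, 0.0, 0.7]
finger_gap: 57.0
grip_force: 0.0
(-4, -23, 40) [273. 246.]
(-4, 23, 40) [310. 246.]
(60, 0, 29) [294. 287.]
(25, 11, 30) [301. 263.]
```

View pics/w4c.png

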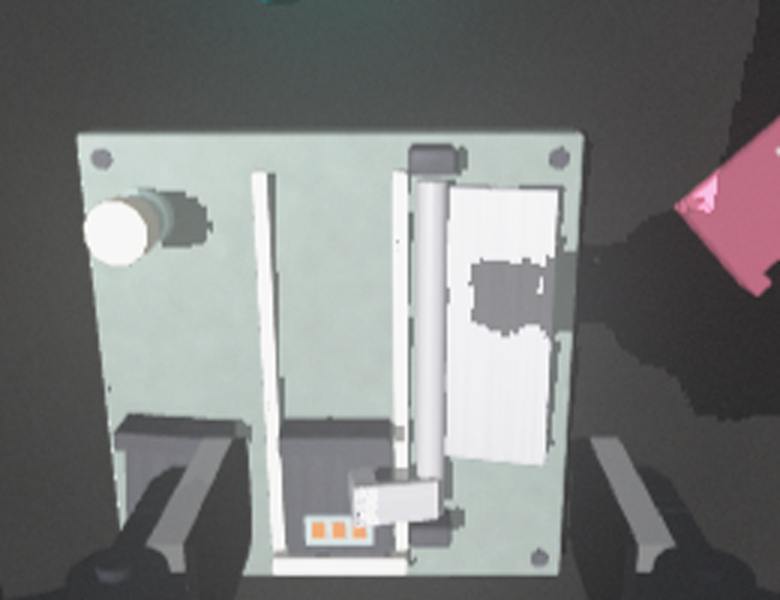

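The picture shows the carrier's front edge against the stop bar at row ~553. The nose is on its plate at (375,505), and the vial and spare look undisturbed. I'm handing in.

```bash
python3 -c "
from bench import r
print(r.hand_in())"
```

```text
the job is handed in; nothing more can be done
None
```

The carrier is loaded and I've handed the job in: it sits against the end stop with the released clip nose on its plate and the hand clear. I judged this from the last wrist picture and the force rise at the stop, since hand-in returned no verdict.

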